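# Close up the entry organiser

### The arm

A 6-joint arm with a two-finger parallel gripper is mounted at the origin on the work surface. World frame = base frame: x ahead of the robot, y to its left, z up, the work surface at z = 0. Lengths are in m, angles in rad, forces in N, time in s.
With the tool pointing down it reaches from about 0.25 to 0.8 m from the base axis. Payload 3.9 kg.
Tool frame: the origin (TCP) lies on the centre line of the jaws, within the pads' length; the fingertips stand 14 mm ahead of it and the grasp point (between the pads) lies 5 mm behind it (r.tip_extent is the z of the fingertips in the tool frame, in m); z points along the fingers, y is the line along which they close (so a half turn about z gives the same grasp; the last joint's range is limited). The gripper opens to 85 mm and grips with 20 to 120 N. Pads are 22 mm wide; open, the fingers measure 114 mm over their backs; the gripper's body (76 mm by 85 mm) begins 54 mm behind the grasp point. The pads swing forward as they close: fully open they stand 13 mm farther back than shut.
Start: joints at [1.322, 0.26, -0.138, 1.173, 0, 1.571], TCP at [0.129, 0.509, 0.245] pointing down, gripper open.
Joint ranges: [-2.78, 2.78], [-0.83, 1.72], [-1.28, 1.37], [-1.9, 2.12], [-1.57, 1.48], [-3.14, 3.14]. Speed limits (rad/s): [2.57, 2.57, 3.14, 3.14, 3.14, 3.14].

### API

Orientations are given as a unit quaternion [w, x, y, z].
In Python, from cell import r, eyes, ticket gives the robot as it stands. The module is installed in compiled form; this text tells all that it offers.
- The arm moves only by the shell command python3 -m pendant 'ROWS' [FORCE]. ROWS is JSON, a list of rows, each a list of 7 numbers: the shift along the tool's x, y, z scaled (see below), then the turn, a rotation vector about the tool's x, y, z scaled (see below), then the closure, from -1 (fully open) to 1 (shut). A call has 1 to 12 rows; each row shifts and turns the commanded pose from where the row before left it, along the tool's axes as they then stand; what a row does not reach is not made up. The controller multiplies each number of a shift by 2 cm and each number of a turn by 30 degrees. A row lasts 1/10 s, in which the tool goes at most 50 mm and 8.59 degrees, less where a joint would pass 70% of its speed; a pose out of reach is approached as far as the arm can. A call with a number of a shift or a turn outside -1 to 1 is refused whole. A call with a gripper value outside its range is refused whole. The fingers move at their own pace and stop on an object; FORCE is the grip in N (left out, the last holds). Time passes only in rows, so rows that do not move let the fingers close. It gives the time, the measured TCP pose, the force, the opening and the grip force at its end, in the units of the state.
- r.get_obs(): the state, without advancing time (a new reading comes with each control period).
- eyes.get_image(name): name is "scene" or "top"; returns a dict with "frame" (420x560x3 uint8, red, green, blue), "camera_matrix" (3x3 intrinsics, pixels), "k1" (the pictures are not rectified: a ray, as slopes to the right and down, at radius r is drawn at 1 + k1 r^2 times it, then the intrinsics apply), "rvec" (rotation vector, rad) and "tvec" (3), from world to camera coordinates, as OpenCV has them. Camera axes: x right, y down, z forward; pixel columns grow to the right and rows downward; lengths in m; the calibration is good to about 2 mm. A picture is of the moment at which its call begins. There is no depth.
- ticket.close_job(): hands the job in; it is judged then, once.
The state is a dict: "t": time; "qpos": joint angles; "dq": joint speeds; "joint_torque": joint torques, N m; "ee_pos": TCP position; "tool_rot": TCP orientation; "wrist_force": force on the tool from outside, world axes, zero at the start; "moment": the same for the moment, N m; "finger_gap": finger opening in m; "finger_force": force on a finger pad.
Only numpy, scipy, OpenCV 4.12 (cv2) and the standard library are available. Lean on these libraries where they do the work, as an engineer would, in place of code of your own. Each camera call takes 0.05 s, during which the arm holds its last target. There are 200 camera calls.

### The job

Close up the oak organiser on the entry shelf: ease its raised lid down until it lies flat on the box, and gently push its drawer fully home with the car fob still lying inside. Only push, with the fingertips or the outside of the fingers: pinch or lift nothing, let neither lid nor drawer slam, do not lean hard on the organiser, and leave the things standing around the organiser where they are.

Things in the scene. Friction and masses are not known exactly. Their poses are not given: they have to be found in the camera images.
- organiser: Oak organiser box fixed on the shelf, 150 mm deep, 200 mm wide, 95 mm high when shut, turned up to 0.4 rad. Origin: centre of its underside, on the shelf; x runs from its front to its back, y to its left seen from the robot, z up. The carcass front is at x = -75 mm. A lidded compartment is above, one full-width drawer below.
- drawer (a joint): How far the drawer stands out of the front, m: 0 fully home, up to 0.09. It slides along the organiser's x, out towards -x. It takes about 2 to 3 N to push and stays where it is left; there is no catch.
- drawer_front (a point): Centre of the outer face of the drawer's front panel, 37 mm above the shelf (axes as the organiser's). The panel is 12 mm thick, 196 mm wide and reaches from 8 to 66 mm above the shelf; it is flat with no handle (its free top edge is the finger pull). Home, its outer face stands 12 mm before the carcass front, at x = -87 mm of the organiser.
- lid (a joint): Lid angle, rad: 0 lies flat on the box, up to 1.4 raised. The hinge is stiff: the lid stays at any angle and must be pushed all the way down, with about 1 to 3 N near its free edge.
- lid_edge (a point): Middle of the lid's free edge, on its upper (outer) face. The lid is a flat oak plate, 150 mm from hinge to free edge, 200 mm wide, 7 mm thick. Axes turn with the lid: x from free edge to hinge, z out of the upper face. Shut, it lies at x = -75 mm, z = 95.5 mm of the organiser.
- lid_hinge (a point): Middle of the lid's hinge line, along the organiser's y, at the top of its back: x = 75 mm, z = 88.5 mm in the organiser's frame, level with the lid's underside. The raised lid stands up from here, its upper face looking up and away from the robot.
- fob_center (a point): Centre of the black plastic car fob, 74 x 38 x 13 mm, lying loose in the drawer near its front, its underside 17 mm above the shelf.
- coin_cup_center (a point): Half-way up the stainless steel coin cup, 72 mm in diameter and 72 mm high, standing loose beside the organiser. Leave alone.
- twist_box_center (a point): Half-way up the translucent blue plastic box with a round twist cap, 70 x 70 mm and 74 mm high, loose beside the organiser. Leave alone.
- cradle_center (a point): Half-way up the cream ceramic charging cradle, foot 86 x 76 mm, leaning back rest 95 mm high, loose beside the organiser. Leave alone.
- glass_tray_center (a point): Half-way up the small glass tray, 100 x 75 mm and 16 mm high, loose beside the organiser's rear. Leave alone.
Mind the look-alikes: they are no part of the job. There is more than one size of the part that bears fob_center; the job needs the middle-sized.

How it is judged:
At the end, for the whole second after the job is handed in: The drawer is within 3 mm of fully home and the lid within 0.025 rad of flat, both at rest; the fob lies in the drawer; the cup, blue box, cradle and tray are within 20 mm of where they stood (value of joint drawer below 0.003 m and value of joint lid below 0.025 rad and velocity of joint drawer between -0.01 and 0.01 m/s and velocity of joint lid between -0.05 and 0.05 rad/s and x of fob_center in the frame of drawer_front between 0.012 and 0.15 m and z of fob_center in the frame of drawer_front below 0.015 m and distance of each of coin_cup_center, twist_box_center, cradle_center, glass_tray_center from where it was at the start of the episode below 0.02 m); the robot touches nothing.
It fails at once if the fingers press on the organiser, its lid or its drawer with over 40 N (contact force between the fingers and organiser above 40 N).
It fails at once if the lid or the drawer slams (closes faster than 3 rad/s or 0.4 m/s) (velocity of joint lid below -3 rad/s or velocity of joint drawer below -0.4 m/s).
It fails at once if the lid plate or the drawer's front panel is taken between the fingers ((x of the grasp point in the frame of lid_edge between 0 and 0.15 m and y of the grasp point in the frame of lid_edge between -0.1 and 0.1 m and z of the grasp point in the frame of lid_edge between -0.007 and 0 m) or (x of the grasp point in the frame of drawer_front between 0 and 0.012 m and y of the grasp point in the frame of drawer_front between -0.098 and 0.098 m and z of the grasp point in the frame of drawer_front between -0.029 and 0.029 m)).
It fails at once if the fob is lifted (its centre more than 52 mm above the shelf) (height (world z) of fob_center above 0.052 m).
It fails at once if the cup, blue box, cradle or tray is pushed or lifted more than 20 mm, or tipped (distance of any of coin_cup_center, twist_box_center, cradle_center, glass_tray_center from where it was at the start of the episode above 0.02 m or angle between any of coin_cup_center, twist_box_center, cradle_center, glass_tray_center's own z axis and vertical above 0.3 rad).
It also fails if it takes over 45 s, if anything falls off the work surface, if the arm or the gripper's body presses on something with over 40 N, if the wrist force passes 120 N, or if a joint passes its speed limit or range.

## Working session

There is one attempt and no reset: what is moved stays moved. The work goes in short steps, Python scripts to look and compute and a shell command to move; the robot and the scene stay as the last step left them, time stands still between calls to the robot, and variables do not carry over. Pictures are saved under pics/ and viewed, at most 10 in all, crops included, and the job is handed in when it is done.

```bash
mkdir -p pics; cat > h.py <<'E'
import numpy as np, cv2
from cell import r, eyes, ticket
def snap(n):
    d=eyes.get_image(n); return d
def ray(d,u,v):
    K=np.array(d["camera_matrix"]);x=(u-K[0,2])/K[0,0];y=(v-K[1,2])/K[1,1]
    k=d["k1"];a,b=x,y
    for _ in range(20):
        s=1+k*(a*a+b*b);a,b=x/s,y/s
    R=cv2.Rodrigues(np.array(d["rvec"],float))[0];t=np.array(d["tvec"],float).ravel()
    w=R.T@np.array([a,b,1]);return -R.T@t,w/np.linalg.norm(w)
def onz(d,u,v,z):
    c,w=ray(d,u,v);return c+w*(z-c[2])/w[2]
def tri(d1,p1,d2,p2):
    c1,w1=ray(d1,*p1);c2,w2=ray(d2,*p2)
    s=np.linalg.lstsq(np.c_[w1,-w2],c2-c1,rcond=None)[0]
    a,b=c1+w1*s[0],c2+w2*s[1];return (a+b)/2,np.linalg.norm(a-b)
def proj(d,P):
    P=np.atleast_2d(P).astype(float);R=cv2.Rodrigues(np.array(d["rvec"],float))[0]
    c=P@R.T+np.array(d["tvec"],float).ravel();x=c[:,:2]/c[:,2:];x=x*(1+d["k1"]*(x**2).sum(1,keepdims=True))
    K=np.array(d["camera_matrix"]);return x*[K[0,0],K[1,1]]+K[:2,2]
E
python3 - <<'E'
from h import *
import pickle
o={}
for n in("scene","top"):
    d=snap(n);o[n]=d;cv2.imwrite(f"pics/{n}0.png",cv2.resize(d["frame"][...,::-1],(800,600),interpolation=cv2.INTER_CUBIC)); print(n,d["k1"],ray(d,280,210))
pickle.dump(o,open("o0.pkl","wb"));print(r.get_obs(),r.tip_extent)
E
```

```text
scene -0.12383872392330642 (array([ 1.0486164 , -0.33825207,  0.94609527]), array([-0.45340471,  0.40145206, -0.79577661]))
top -0.10167295422465278 (array([0.44174475, 0.07060796, 1.15086675]), array([ 0.08320177,  0.01209643, -0.9964593 ]))
{'t': 0.1, 'qpos': array([ 1.32198692e+00,  2.60632402e-01, -1.39267730e-01,  1.17269864e+00,
        1.30446773e-05,  1.57080978e+00]), 'dq': array([ 0.00106777, -0.00158047,  0.00201251, -0.00129069, -0.0004749 ,
       -0.0002035 ]), 'joint_torque': array([ 8.40152861e-04, -4.06508660e+01,  2.54527330e+01,  1.00986086e-02,
        9.99761255e-05, -5.33431304e-06]), 'ee_pos': array([0.12912954, 0.50825199, 0.24453027]), 'tool_rot': array([-1.18293460e-04,  1.24090688e-01,  9.92270472e-01, -8.93450614e-04]), 'wrist_force': array([-0.61321108, -0.66452771, -0.36878192]), 'moment': array([-0.00572072,  0.11915276, -0.03541516]), 'finger_force': 0.0, 'finger_gap': 0.08529873529479032} 0.014
```

View pics/scene0.png

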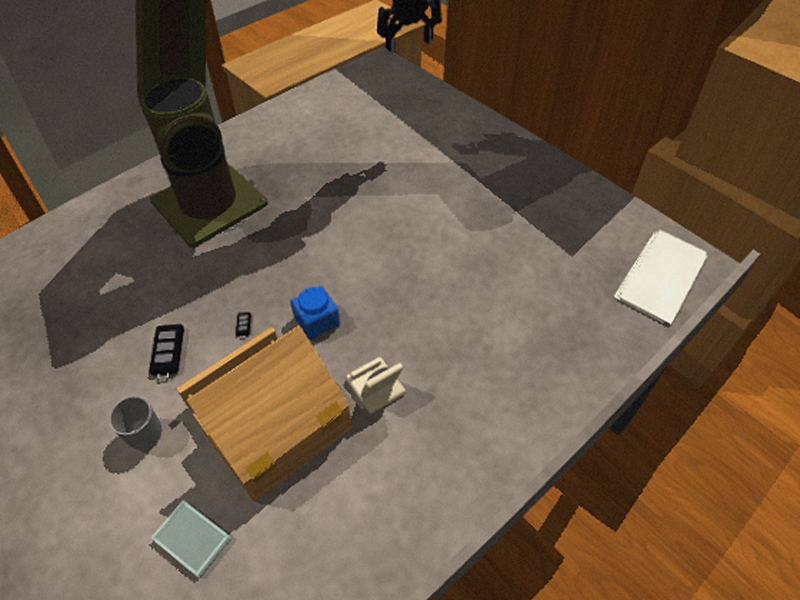

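View pics/top0.png

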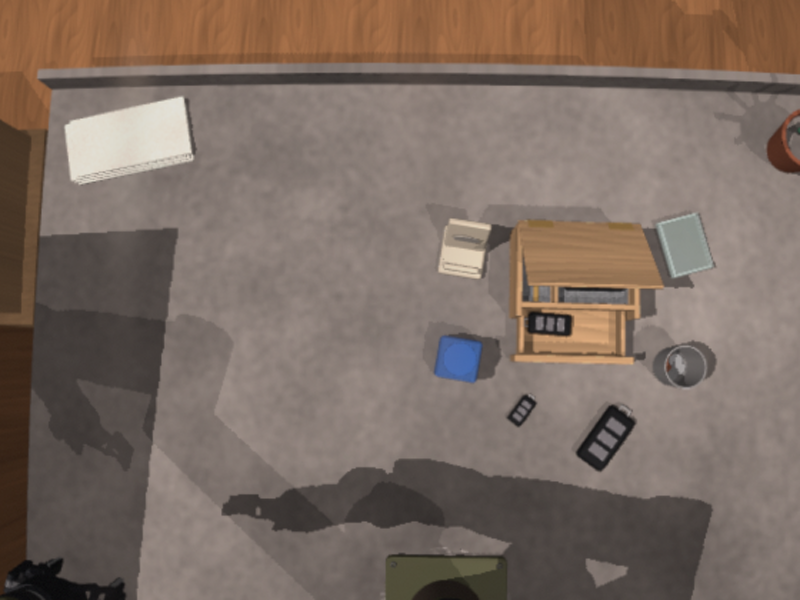

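The candidates for the fob, in top-view pixels at 800 wide: the middle one in the drawer (550,324), a small one on the shelf (522,410) and a large one on the shelf (606,437). By the description it is the one in the drawer. The organiser is at about (577,290), with the cup at (686,366), blue box at (459,358), cradle at (465,248) and tray at (685,245). I'll check this in close crops.

```bash
python3 - <<'E'
from h import *
import pickle
o=pickle.load(open("o0.pkl","rb"))
def crop(n,u,v,w,h,s,f):
    cv2.imwrite(f,cv2.resize(o[n]["frame"][v:v+h,u:u+w,::-1],None,fx=s,fy=s,interpolation=cv2.INTER_CUBIC))
crop("top",295,140,210,150,3.8,"pics/topc.png")
crop("scene",65,195,230,165,3.4,"pics/scenec.png")
E
```

```text
(no output)
```

View pics/topc.png

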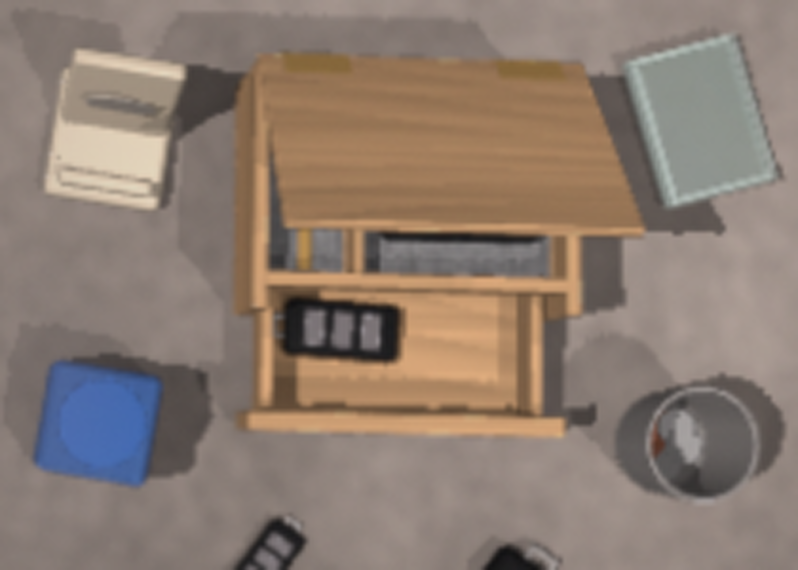

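View pics/scenec.png

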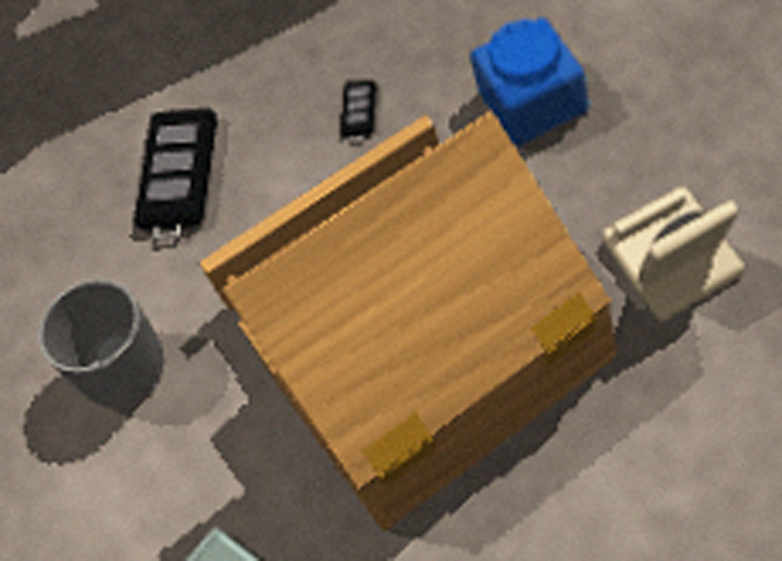

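The fob in the drawer, at topc (342,330), is the middle size. The lid's free edge runs (283,228)–(645,235) in topc and (492,113)–(225,280) in scenec. The drawer's front top edge runs (240,430)–(565,435) in topc.

```bash
python3 - <<'E'
from h import *
import pickle
o=pickle.load(open("o0.pkl","rb"));T,S=o["top"],o["scene"]
t=lambda x,y:((x/3.8)+295-.4,(y/3.8)+140-.4)
s=lambda x,y:(x/3.4+65-.4,y/3.4+195-.4)
print("edgeL",tri(T,t(283,230),S,s(492,113)));print("edgeR",tri(T,t(645,235),S,s(225,280)))
print("hinL",tri(T,t(258,55),S,s(610,300)),onz(T,*t(258,55),.093));print("hinR",tri(T,t(580,62),S,s(358,488)),onz(T,*t(580,62),.093))
for p in [(240,430),(565,435),(248,410),(563,418)]: print("drw",onz(T,*t(*p),.066))
print("drw scene",onz(S,*s(202,264),.066),onz(S,*s(432,118),.066))
print("carc front",onz(T,*t(240,285),.088),onz(T,*t(265,285),.088),onz(T,*t(580,290),.088))
print("fob",onz(T,*t(342,330),.03))
print("cup",onz(T,*t(703,442),.072),"box",onz(T,*t(100,420),.07),"cradletop",onz(T,*t(80,55),.09),onz(T,*t(185,65),.09),"cradle foot",onz(T,*t(45,190),.02),onz(T,*t(160,207),.02))
print("tray",[onz(T,*t(*p),.016).round(3) for p in[(625,65),(740,35),(780,178),(670,205)]])
E
```

```text
edgeL (array([ 0.54600093, -0.10312489,  0.183421  ]), np.float64(0.0011460676871762002))
edgeR (array([ 0.54491535, -0.30017218,  0.19581639]), np.float64(0.002319504025446537))
hinL (array([ 0.6620038 , -0.10542686,  0.09302363]), np.float64(0.000492464547808666)) [ 0.6621436  -0.10522469  0.093     ]
hinR (array([ 0.66063928, -0.3040565 ,  0.09360884]), np.float64(0.001987428399914069)) [ 0.66122198 -0.30336459  0.093     ]
drw [ 0.43506249 -0.09829081  0.066     ]
drw [ 0.4340343  -0.29933659  0.066     ]
drw [ 0.44732382 -0.10316049  0.066     ]
drw [ 0.44445468 -0.29817659  0.066     ]
drw scene [ 0.43637646 -0.29869087  0.066     ] [ 0.44242164 -0.10296121  0.066     ]
carc front [ 0.52227908 -0.0947186   0.088     ] [ 0.52247598 -0.10982694  0.088     ] [ 0.52188845 -0.30216129  0.088     ]
fob [ 0.49887054 -0.16874053  0.03      ]
cup [ 0.43040447 -0.38401351  0.072     ] box [ 0.44006588 -0.01230185  0.07      ] cradletop [0.66128401 0.00279142 0.09      ] [ 0.65593638 -0.06116094  0.09      ] cradle foot [0.58713491 0.02031488 0.02      ] [ 0.57707895 -0.05377291  0.02      ]
tray [array([ 0.676, -0.361,  0.016]), array([ 0.698, -0.44 ,  0.016]), array([ 0.603, -0.464,  0.016]), array([ 0.584, -0.388,  0.016])]
```

```bash
python3 -m pendant '[[0,0,-0.5,0,0,-0.24,1],[0,0,-0.5,0,0,-0.24,1],[-0.6,-1,0,0,0,0,1],[-0.6,-1,0,0,0,0,1],[-0.6,-1,0,0,0,0,1],[-0.6,-1,0,0,0,0,1],[-0.6,-1,0,0,0,0,1],[-0.6,-1,0,0,0,0,1],[-0.6,-1,0,0,0,0,1],[-0.6,-1,0,0,0,0,1],[-0.6,-1,0,0,0,0,1],[-0.6,-1,0,0,0,0,1]]' 20
python3 -m pendant '[[-0.6,-1,0,0,0,0,1],[-0.6,-1,0,0,0,0,1],[-0.6,-1,0,0,0,0,1],[-0.6,-1,0,0,0,0,1],[-0.6,-1,0,0,0,0,1],[-0.6,-1,0,0,0,0,1],[-0.6,-1,0,0,0,0,1],[-0.6,-1,0,0,0,0,1],[-0.6,-1,0,0,0,0,1],[-0.6,-1,0,0,0,0,1],[0,0,0,0,0,0,1]]'
```

```text
t: 1.3
ee_pos: [0.2499, 0.308, 0.265]
tool_rot: [-0.0, -0.001, 1.0, -0.0]
wrist_force: [0.1, 0.1, 0.7]
finger_gap: 0.0003
finger_force: 0.0
t: 2.4
ee_pos: [0.3711, 0.1078, 0.265]
tool_rot: [-0.0, 0.001, 1.0, -0.0]
wrist_force: [-1.1, -0.3, -0.7]
finger_gap: 0.0
finger_force: 0.0
```

```bash
python3 -m pendant '[[-0.6,-1,0,0,0,0,1],[-0.6,-1,0,0,0,0,1],[-0.6,-1,0,0,0,0,1],[-0.6,-1,0,0,0,0,1],[-0.6,-1,0,0,0,0,1],[-0.6,-1,0,0,0,0,1],[-0.6,-1,0,0,0,0,1],[-0.6,-1,0,0,0,0,1],[-0.6,-1,0,0,0,0,1],[-0.6,-1,0,0,0,0,1],[-0.6,-1,0,0,0,0,1],[-0.6,-1,0,0,0,0,1]]'
python3 -m pendant '[[-0.6,-1,0,0,0,0,1],[-0.6,-1,0,0,0,0,1],[-0.6,-1,0,0,0,0,1],[-0.5,-0.5,0,0,0,0,1],[0,0,0,0,0,0,1],[0,0,0,0,0,0,1]]'
python3 - <<'E'
from h import *
S=snap("scene");cv2.imwrite("pics/s1.png",cv2.resize(S["frame"][100:380,40:330,::-1],None,fx=2.1,fy=2.1,interpolation=cv2.INTER_CUBIC))
E
```

```text
t: 3.6
ee_pos: [0.5151, -0.13, 0.2649]
tool_rot: [-0.0, -0.002, 1.0, 0.0]
wrist_force: [0.5, 1.2, 0.2]
finger_gap: 0.0003
finger_force: 0.0
t: 4.2
ee_pos: [0.5606, -0.1991, 0.2647]
tool_rot: [-0.001, -0.001, 1.0, 0.001]
wrist_force: [0.0, -0.3, 0.6]
finger_gap: 0.0
finger_force: 0.0
```

View pics/s1.png

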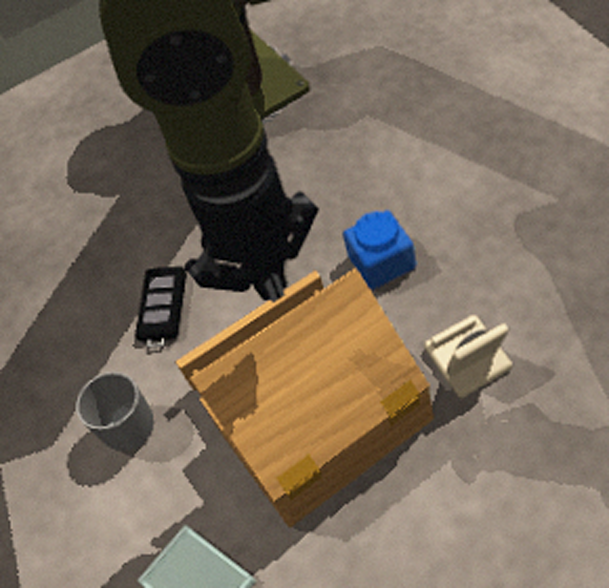

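The closed fingertips are at (275,297) in the crop and hover above the lid plate. Next I'll lower onto it.

```bash
python3 -m pendant '[[0,0,0.8,0,0,0,1],[0,0,0.8,0,0,0,1],[0,0,0.6,0,0,0,1],[0,0,0.3,0,0,0,1],[0,0,0.2,0,0,0,1],[0,0,0.2,0,0,0,1],[0,0,0.2,0,0,0,1],[0,0,0.2,0,0,0,1],[0,0,0.2,0,0,0,1]]'
python3 - <<'E'
from h import *
print(r.get_obs()["wrist_force"])
E
```

```text
t: 5.15
ee_pos: [0.5615, -0.2003, 0.1956]
tool_rot: [0.001, -0.001, 1.0, -0.0]
wrist_force: [0.3, -0.0, 2.0]
finger_gap: -0.0001
finger_force: 0.6
[ 0.27379689 -0.00444769  1.99083976]
```

Contact came about where expected. I'll keep pressing down at about 50 mm/s and check the force at each stage.

```bash
python3 -m pendant '[[0,0,0.25,0,0,0,1],[0,0,0.25,0,0,0,1],[0,0,0.25,0,0,0,1],[0,0,0.25,0,0,0,1],[0,0,0.25,0,0,0,1],[0,0,0.25,0,0,0,1]]'
python3 -m pendant '[[0,0,0.25,0,0,0,1],[0,0,0.25,0,0,0,1],[0,0,0.25,0,0,0,1],[0,0,0.25,0,0,0,1],[0,0,0.25,0,0,0,1],[0,0,0.25,0,0,0,1]]'
```

```text
t: 5.75
ee_pos: [0.5609, -0.2001, 0.1648]
tool_rot: [-0.0, -0.001, 1.0, 0.0]
wrist_force: [-0.6, 0.5, 1.7]
finger_gap: -0.0002
finger_force: 0.7
t: 6.35
ee_pos: [0.5609, -0.2001, 0.1348]
tool_rot: [-0.0, -0.001, 1.0, 0.0]
wrist_force: [-1.1, -0.0, 2.0]
finger_gap: -0.0003
finger_force: 0.8
```

```bash
python3 -m pendant '[[0,0,0.25,0,0,0,1],[0,0,0.25,0,0,0,1],[0,0,0.2,0,0,0,1],[0,0,0.1,0,0,0,1]]'
```

```text
t: 6.75
ee_pos: [0.5607, -0.2, 0.1187]
tool_rot: [-0.0, -0.001, 1.0, 0.0]
wrist_force: [-0.6, -0.2, 1.3]
finger_gap: 0.0001
finger_force: 0.7
```

```bash
python3 -m pendant '[[0,0,0.1,0,0,0,1],[0,0,0.1,0,0,0,1],[0,0,0.1,0,0,0,1],[0,0,0.05,0,0,0,1]]'
python3 -m pendant '[[0,0,0.05,0,0,0,1]]'
python3 -m pendant '[[0,0,0.05,0,0,0,1]]'
```

```text
t: 7.15
ee_pos: [0.561, -0.2001, 0.1122]
tool_rot: [-0.0, -0.001, 1.0, -0.0]
wrist_force: [-1.2, -0.0, 0.8]
finger_gap: -0.0002
finger_force: 0.7
t: 7.25
ee_pos: [0.561, -0.2001, 0.1113]
tool_rot: [-0.0, -0.001, 1.0, 0.0]
wrist_force: [0.1, -0.3, 1.1]
finger_gap: 0.0003
finger_force: 0.7
t: 7.35
ee_pos: [0.5611, -0.2001, 0.1103]
tool_rot: [-0.0, -0.001, 1.0, -0.0]
wrist_force: [-0.6, 0.3, 0.8]
finger_gap: 0.0001
finger_force: 0.7
```

```bash
python3 -m pendant '[[0,0,0.04,0,0,0,1]]'|grep -E "pos|wrist"
python3 -m pendant '[[0,0,0.04,0,0,0,1]]'|grep -E "pos|wrist"
```

```text
ee_pos: [0.561, -0.2001, 0.1095]
wrist_force: [-2.3, 0.1, 7.1]
ee_pos: [0.5611, -0.2001, 0.1095]
wrist_force: [-3.9, 0.2, 10.5]
```

The lid is flat: it met a hard stop at tip height 95.5 mm with 10 N. Next I'll lift off, back away and come down in front of the drawer.

```bash
python3 -m pendant '[[0,0,-0.5,0,0,0,1],[0,0,-1,0,0,0,1],[1,0,0,0,0,0,1],[1,0,0,0,0,0,1],[1,0,0,0,0,0,1],[1,0,0,0,0,0,1],[1,0,0,0,0,0,1],[1,0,0,0,0,0,1],[1,0,0,0,0,0,1],[1,0,0,0,0,0,1],[0.2,0,0,0,0,0,1],[0,0,0,0,0,0,1]]'
python3 -m pendant '[[0,0,1,0,0,0,1],[0,0,1,0,0,0,1],[0,0,1,0,0,0,1],[0,0,1,0,0,0,1],[0,0,0.2,0,0,0,1],[0,0,0,0,0,0,1]]'
python3 - <<'E'
from h import *
S=snap("scene")["frame"][150:360,60:260,::-1];T=snap("top")["frame"][140:350,295:495,::-1]
cv2.imwrite("pics/b.png",cv2.resize(np.hstack([S,T]),None,fx=2,fy=2,interpolation=cv2.INTER_CUBIC))
E
```

```text
t: 8.75
ee_pos: [0.3974, -0.2007, 0.1392]
tool_rot: [0.001, -0.001, 1.0, -0.0]
wrist_force: [-0.3, 0.4, -0.5]
finger_gap: 0.0001
finger_force: 0.0
t: 9.35
ee_pos: [0.3977, -0.2005, 0.0543]
tool_rot: [-0.0, -0.002, 1.0, 0.0]
wrist_force: [-0.5, 0.0, -0.5]
finger_gap: 0.0
finger_force: 0.0
```

View pics/b.png

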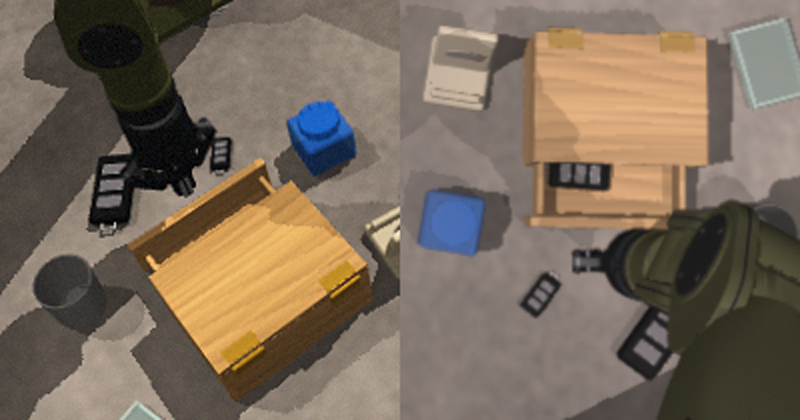

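The lid is flat and the fob lies in the drawer at (580,175) in the top half of the picture. The fingertips stand before the middle of the panel. Next I'll push the drawer at 40–60 mm/s.

```bash
python3 -m pendant '[[-0.5,0,0,0,0,0,1],[-0.4,0,0,0,0,0,1],[-0.2,0,0,0,0,0,1],[-0.2,0,0,0,0,0,1],[-0.2,0,0,0,0,0,1],[-0.2,0,0,0,0,0,1]]'|grep -E "pos|wrist"
python3 -m pendant '[[-0.2,0,0,0,0,0,1],[-0.2,0,0,0,0,0,1],[-0.2,0,0,0,0,0,1],[-0.2,0,0,0,0,0,1],[-0.2,0,0,0,0,0,1]]'|grep -E "pos|wrist"
```

```text
ee_pos: [0.4305, -0.2004, 0.0546]
wrist_force: [-2.6, -0.5, 2.0]
ee_pos: [0.4513, -0.2005, 0.0546]
wrist_force: [-1.4, -1.6, 0.2]
```

```bash
python3 -m pendant '[[-0.2,0,0,0,0,0,1],[-0.2,0,0,0,0,0,1],[-0.2,0,0,0,0,0,1],[-0.2,0,0,0,0,0,1],[-0.2,0,0,0,0,0,1]]'|grep -E "pos|wrist"
python3 -m pendant '[[-0.1,0,0,0,0,0,1],[-0.1,0,0,0,0,0,1],[-0.1,0,0,0,0,0,1]]'|grep -E "pos|wrist"
```

```text
ee_pos: [0.4713, -0.2003, 0.0546]
wrist_force: [-1.6, -1.9, -0.0]
ee_pos: [0.4771, -0.2003, 0.0547]
wrist_force: [-2.5, -1.7, 0.5]
```

```bash
for i in 1 2 3; do :; done
python3 -m pendant '[[-0.07,0,0,0,0,0,1],[-0.07,0,0,0,0,0,1]]'|grep -E "pos|wrist"
python3 -m pendant '[[-0.07,0,0,0,0,0,1]]'|grep -E "pos|wrist"
python3 -m pendant '[[-0.07,0,0,0,0,0,1]]'|grep -E "pos|wrist"
python3 -m pendant '[[-0.05,0,0,0,0,0,1]]'|grep -E "pos|wrist"
```

```text
ee_pos: [0.4799, -0.2003, 0.0547]
wrist_force: [-1.9, -0.6, -0.3]
ee_pos: [0.4813, -0.2003, 0.0547]
wrist_force: [-2.4, -2.1, -0.3]
ee_pos: [0.4827, -0.2003, 0.0547]
wrist_force: [-2.7, -1.9, 0.8]
ee_pos: [0.4838, -0.2003, 0.0547]
wrist_force: [-2.3, -1.5, 0.4]
```

```bash
python3 -m pendant '[[-0.05,0,0,0,0,0,1]]'|grep -E "pos|wrist"
python3 -m pendant '[[-0.05,0,0,0,0,0,1]]'|grep -E "pos|wrist"
python3 -m pendant '[[-0.05,0,0,0,0,0,1]]'|grep -E "pos|wrist"
python3 -m pendant '[[-0.05,0,0,0,0,0,1]]'|grep -E "pos|wrist"
```

```text
ee_pos: [0.4847, -0.2003, 0.0547]
wrist_force: [-2.0, -1.6, 0.9]
ee_pos: [0.4851, -0.2003, 0.0547]
wrist_force: [-4.4, -1.8, 3.6]
ee_pos: [0.4851, -0.2003, 0.0547]
wrist_force: [-8.3, -2.5, 5.4]
ee_pos: [0.4851, -0.2003, 0.0547]
wrist_force: [-8.3, -2.4, 7.7]
```

It met a hard stop at x = 0.485, as predicted for home. I'll back off and check.

```bash
python3 -m pendant '[[0.3,0,0,0,0,0,1],[1,0,0,0,0,0,1],[1,0,0,0,0,0,1],[1,0,0,0,0,0,1],[1,0,0,0,0,0,1],[1,0,-1,0,0,0,1],[1,0,-1,0,0,0,1],[1,0,-1,0,0,0,1],[1,0,-1,0,0,0,1],[0,0,-1,0,0,0,1],[0,0,-1,0,0,0,1],[0,0,0,0,0,0,1]]'
python3 - <<'E'
from h import *
S=snap("scene")["frame"][190:360,60:260,::-1];d=snap("top");T=d["frame"][130:300,295:495,::-1]
cv2.imwrite("pics/c.png",cv2.resize(np.hstack([S,T]),None,fx=2,fy=2,interpolation=cv2.INTER_CUBIC))
E
```

```text
t: 13.45
ee_pos: [0.3243, -0.2017, 0.1774]
tool_rot: [0.004, -0.001, 1.0, -0.001]
wrist_force: [-0.2, -0.6, 0.3]
finger_gap: 0.0002
finger_force: 0.0
```

View pics/c.png

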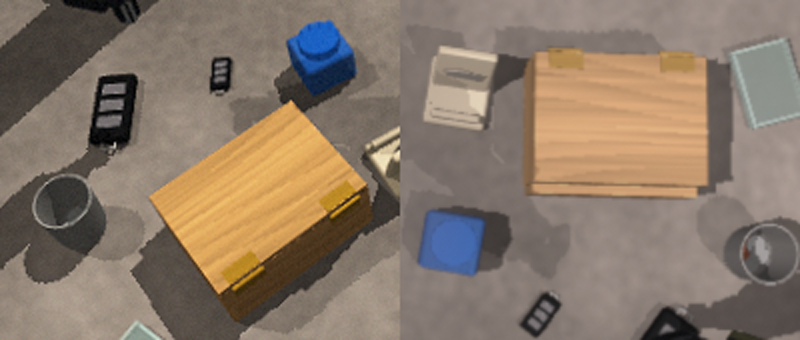

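The lid is flat, and a narrow panel strip runs along the lid's front edge at (527–697, 185–196) on the right. All the neighbours stand where they were. One check of how far the panel stands out:

```bash
python3 - <<'E'
from h import *
d=snap("top")
g=cv2.cvtColor(d["frame"],cv2.COLOR_RGB2HSV)[...,1].astype(float)
for u in (375,400,425):
    print(g[215:234,u-5:u+5].mean(1).round())
for u in(375,400,425): print(onz(d,u,221.5,.0955),onz(d,u,227.5,.066))
E
```

```text
[111. 111. 111. 111. 110. 109. 108. 107. 110. 111. 110. 109.  88.  49.
  35.  34.  34.  34.  34.]
[111. 111. 111. 111. 111. 110. 110. 111. 110. 111. 111. 110. 107.  75.
  38.  34.  34.  34.  34.]
[110. 110. 111. 111. 110. 110. 111. 111. 111. 111. 111. 111. 110. 103.
  59.  36.  34.  34.  34.]
[ 0.50650004 -0.13286044  0.0955    ] [ 0.49428703 -0.13851978  0.066     ]
[ 0.50721449 -0.19008113  0.0955    ] [ 0.49500111 -0.19727963  0.066     ]
[ 0.5079145  -0.24768507  0.0955    ] [ 0.49569123 -0.25643301  0.066     ]
```

The panel stands 12.2 mm before the lid edge; fully home is 12 mm. I'll hand the job in.

```bash
python3 -c "
from cell import ticket
print(ticket.close_job())"
```

```text
the job is handed in; nothing more can be done
None
```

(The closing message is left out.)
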